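# Set the orange handheld tester on its sloped bench stand

## Task

Put the orange handheld tester on the sloped stand so that the technician can read it: lying on its back flat on the slope, screen outward, keypad end down and resting against the red bottom lip, square and centred on the stand. Set it down gently and let go; leave the blue tester where it lies.

Things in the scene. Friction and masses are not known exactly. Their poses are not given: they have to be found in the camera images.
- tester_center (a point): Centre of the orange handheld tester, a block 140 x 60 x 28 mm (0.2 to 0.4 kg), loose on the bench, screen up; 14 mm above its underside. x runs along its length from the keypad end (round buttons) to the screen end (pale blue screen), y across its 60 mm width, z out of the screen. Grip it across the width at mid-length.
- cradle: Rest of a fixed stand, sloped 25 degrees from level. Origin on the rest face at the red lip's inner side, centre line, 42 mm above the bench; x up the slope, y across, z out of the face. Plate 44 mm wide (fingers pass beside it), 130 mm long; lip 60 wide, 14 high. A seated tester's centre is at x 70, y 0, z 14 mm, axes parallel; it may not slide by itself. Foot 150 x 100 x 8 mm.
- spare_center (a point): Centre of the blue handheld tester, same shape and size as the orange one, loose on the bench, to be left alone; the point is 14 mm above its underside, axes as for the orange one.
Things that resemble listed ones, but are neither listed nor needed, are in the scene too. Of the things that look like the part that bears tester_center, the smallest one is meant.

How it is judged:
By the outcome, as a careful person would: the job done as asked, in the order asked, and still so for the second after the job is handed in, with the robot touching nothing.
It also fails if it takes over 38 s, if anything falls off the work surface, if the arm or the gripper's body presses on something with over 40 N, if the wrist force passes 120 N, or if a joint passes its speed limit or range.

## Robot

A 7-joint arm with a two-finger parallel gripper is mounted at the origin on the work surface. World frame = base frame: x ahead of the robot, y to its left, z up, the work surface at z = 0. Lengths are in m, angles in rad, forces in N, time in s.
With the tool pointing down it reaches from about 0.425 to 0.95 m from the base axis. Payload 4.7 kg.
Tool frame: the origin (TCP) lies between the finger pads; the fingertips stand 19 mm ahead of it and the grasp point (between the pads) is the TCP; z points along the fingers, y is the direction in which the jaws open and shut (so a half turn about z gives the same grasp; the last joint's range is limited). The gripper opens to 87 mm and grips with 3 to 60 N. Pads are 19 mm wide; open, the fingers measure 117 mm over their backs; the gripper's body (75 mm by 190 mm) begins 51 mm behind the grasp point.
Start: joints at [-1.309, 0.469, -0.049, 1.532, 0.024, 1.141, -0.082], TCP at [0.193, 0.647, 0.242] pointing down, gripper open.
Joint ranges: [-2.59, 2.59], [-0.33, 1.99], [-1.39, 1.29], [0.1, 2.45], [-1.04, 4.18], [0.21, 1.99], [-2.66, 2.66]. Speed limits (rad/s): [2.57, 2.57, 3.14, 3.14, 3.14, 3.14, 3.14].

## Interface

Orientations are given as a 3x3 rotation matrix whose columns are the frame's x, y, z axes.
In Python, from workcell import * gives the robot as it stands.
- The arm moves only by the tool move_arm, never from a script. Its arguments are lists of equal length, an entry for each row: "slide": the shift along the world's x, y, z in m, a list of three; "dr": the turn, a rotation vector about the world's x, y, z in rad, a list of three; "grip": the closure, from 0 (fully open) to 1 (shut). A call has 1 to 10 rows; each row is the pose to reach, as a shift and turn from the pose commanded when the call began; what a row does not reach only later rows make up. A row lasts 1/8 s, in which the tool goes at most 62.5 mm and 10.7 degrees, less where a joint would pass 70% of its speed; a pose out of reach is approached as far as the arm can. A call with a gripper value outside its range is refused whole. The fingers move at their own pace and stop on an object; the grip force is fixed at half the most. Time passes only in rows, so rows that repeat a pose let the fingers close. It gives the time, the measured TCP pose, the force and the opening at its end, in the units of the state.
- state(): the state, without advancing time (a new reading comes with each control period).
- capture(name): name is "side" or "top" or "wrist"; returns (picture, depth): 420x560x3 uint8, red, green, blue; 420x560 float32, m along the optical axis (not along the pixel's ray), 0 where there is no reading.
- calibration(name): a dict with "camera_matrix" (3x3 intrinsics, pixels), "world_from_camera" (4x4, takes a point from camera to world coordinates); the wrist camera has in their place "tool_from_camera" (4x4, takes a point from camera to tool coordinates, whose origin is the TCP and whose axes are the flange's). Camera axes: x right, y up, looking along -z (the intrinsics and any distortion apply to the point x, -y, -z); pixel columns grow to the right and rows downward; lengths in m; the calibration is good to about 2 mm. A picture is of the moment at which its call begins: read the wrist's pose just before it. calibration takes no time and is no camera call.
- finish_job(): hands the job in, once; it reports no verdict.
Trained networks look in the newest picture that a camera, given by its name, has taken for a name from the list of things; names that differ only in an ending like _2 or _b are one class to them, and where a whole thing is asked for, a point or a joint stands for the part that bears it (a point fixed in the world has none). Each returns a list of dicts, best first, with "conf" (0 to 1); they miss things now and then, are a little off and sometimes report something else, mostly with a low value. They report only what shows in the picture. A call takes as long as a camera call. They do not tell look-alikes from the thing itself.
- masks_of(camera, label): "pixels" (420x560 bool, what is visible of it).
- place_of(camera, label): "location" ([x, y, z] in m, in world coordinates, good to about 4 mm: a listed point, or the origin of a listed thing).
The state is a dict: "t": time; "joint_pos": joint angles; "joint_velocities": joint speeds; "joint_torque": joint torques, N m; "tcp_pos": TCP position; "ee_rot": TCP orientation; "force": force on the tool from outside, world axes, zero at the start; "ft_torque": the same for the moment, N m; "width": finger opening in m.
Only numpy, scipy, OpenCV 4.12 (cv2) and the standard library are available. Lean on these libraries where they do the work, as an engineer would, in place of code of your own. Each camera call takes 0.05 s, during which the arm holds its last target. There are 200 camera calls.

## Working session

There is one attempt and no reset: what is moved stays moved. The work goes in short steps, Python scripts to look and compute and a tool call to move; the robot and the scene stay as the last step left them, time stands still between calls to the robot, and variables do not carry over. Pictures are saved under pics/ and viewed, about 8 in all and at most 12, crops included, and the job is handed in when it is done.

Besides the shell and the picture viewer there is one more tool, called after ">>>" as name(argument=value, ...) on one line, values as JSON. move_arm: Moves the arm, as the interface text tells. Its arguments: {"type":"object","properties":{"slide":{"type":"array","items":{"type":"array","items":{"type":"number"}}},"dr":{"type":"array","items":{"type":"array","items":{"type":"number"}}},"grip":{"type":"array","items":{"type":"number"}}},"required":["slide","dr","grip"]}

```bash
mkdir -p pics; cat > h.py <<'E'
from workcell import *
import numpy as np, cv2
def pts(name, depth, T=None):
    c=calibration(name); K=np.array(c["camera_matrix"]); 
    T=np.array(c["world_from_camera"]) if T is None else T
    v,u=np.mgrid[0:420,0:560]
    x=(u-K[0,2])/K[0,0]*depth; y=(v-K[1,2])/K[1,1]*depth
    P=np.stack([x,-y,-depth,np.ones_like(depth)],-1)
    return (P@T.T)[...,:3]
def wristT(s):
    T=np.eye(4);T[:3,:3]=s["ee_rot"];T[:3,3]=s["tcp_pos"]
    return T@np.array(calibration("wrist")["tool_from_camera"])
E
python3 - <<'E'
from h import *
print({k:v for k,v in calibration("top").items()}); 
ims=[]
for n in ["top","side"]:
    im,d=capture(n); ims.append(im); P=pts(n,d); np.savez(f"{n}.npz",im=im,P=P,d=d)
    cv2.imwrite(f"pics/{n}0.png",cv2.cvtColor(im,cv2.COLOR_RGB2BGR))
    for l in ["tester_center","spare_center","cradle"]:
        for r in place_of(n,l): print(n,l,round(r["conf"],2),np.round(r["location"],3))
        for r in masks_of(n,l):
            m=r["pixels"]; vv,uu=np.where(m); ok=m&(d>0); Q=P[ok]
            print("  mask",round(r["conf"],2),"px",uu.mean().round(),vv.mean().round(),m.sum(),"med",np.round(np.median(Q,0),3),"box",cv2.minAreaRect(Q[:,:2].astype(np.float32)), "rgb",im[m].mean(0).round())
print(state()["tcp_pos"],state()["ee_rot"],state()["t"])
E
```

```text
{'camera_matrix': array([[452.3174716 ,   0.        , 279.26517876],
       [  0.        , 452.3174716 , 203.62840104],
       [  0.        ,   0.        ,   1.        ]]), 'world_from_camera': array([[ 0.00547077,  0.99106194, -0.1332903 ,  0.34278695],
       [-0.99998342,  0.00566134,  0.00105081, -0.07914847],
       [ 0.00179602,  0.13328234,  0.99107648,  1.01017859],
       [ 0.        ,  0.        ,  0.        ,  1.        ]])}
top tester_center 0.73 [ 0.509 -0.255  0.013]
top tester_center 0.73 [ 0.304 -0.334  0.015]
top tester_center 0.6 [ 0.535 -0.452  0.016]
  mask 0.75 px 446.0 177.0 3091 med [ 0.535 -0.446  0.037] box ((0.54224693775177, -0.4584008753299713), (0.08461649715900421, 0.20078840851783752), 9.974824905395508) rgb [138. 125. 111.]
  mask 0.73 px 359.0 189.0 1833 med [ 0.51  -0.254  0.028] box ((0.5145550966262817, -0.2592337131500244), (0.14588554203510284, 0.06828293204307556), 20.176040649414062) rgb [144. 132. 117.]
  mask 0.72 px 398.0 285.0 3215 med [ 0.301 -0.333  0.037] box ((0.29958224296569824, -0.34241652488708496), (0.19732797145843506, 0.082259044
[... 1184 characters left out ...]
3776), 79.21205139160156) rgb [157. 134. 116.]
side spare_center 0.72 [0.499 0.277 0.01 ]
  mask 0.88 px 247.0 147.0 850 med [0.494 0.259 0.025] box ((0.5088302493095398, 0.29848799109458923), (0.11535745114088058, 0.15094096958637238), 79.82466125488281) rgb [ 74. 101. 146.]
side cradle 0.67 [ 0.518 -0.021  0.042]
  mask 0.81 px 315.0 179.0 856 med [ 0.567 -0.013  0.064] box ((0.5918324589729309, 0.020500004291534424), (0.21633870899677277, 0.11292658746242523), 29.51215171813965) rgb [229. 217. 214.]
[0.19345399 0.64670605 0.24160261] [[-9.58044231e-01  2.86620395e-01 -8.61421317e-06]
 [ 2.86620390e-01  9.58044221e-01  1.47262654e-04]
 [ 5.04612773e-05  1.38615127e-04 -9.99999989e-01]] 0.7
```

View pics/top0.png

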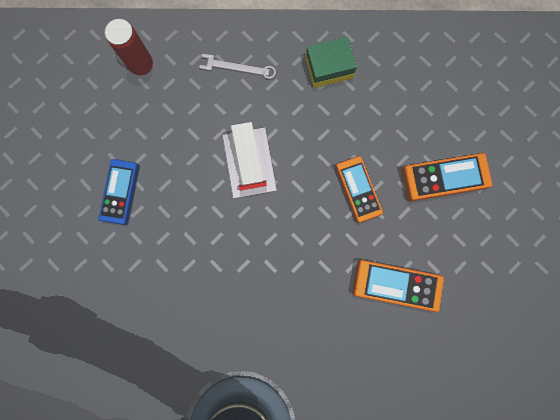

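View pics/side0.png

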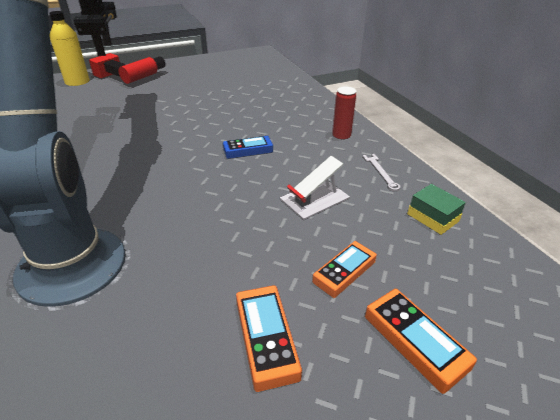

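Three orange look-alikes: (359,189), (446,177) and (398,285) in the top image. The first measures about 145 x 65 mm, so it's the 140 x 60 one; the other two are about 200 mm long. Its keypad end is at lower right (370,208) and its screen at upper left. The stand's lip is at (252,186), and it slopes up and away from the robot. Next: fine poses and a close crop.

```bash
python3 - <<'E'
from h import *
for n,box in [("top",(320,400,140,235)),("side",(305,385,235,300))]:
    z=np.load(n+".npz"); P=z["P"];im=z["im"].astype(int)
    a,b,c,d=box; Q=P[c:d,a:b].reshape(-1,3); t=Q[(Q[:,2]>.022)&(Q[:,2]<.034)]
    print(n,"tester top",cv2.minAreaRect(t[:,:2].astype(np.float32)),np.median(t[:,2]))
    k=P.reshape(-1,3); rgb=im.reshape(-1,3)
    s=(abs(k[:,0]-.58)<.09)&(abs(k[:,1]+.01)<.06)
    bright=rgb.min(1)>150
    pl=k[s&bright&(k[:,2]>.05)&(k[:,2]<.11)]
    # robust plane
    A=np.c_[pl[:,:2],np.ones(len(pl))]; w=np.ones(len(pl),bool)
    for _ in range(6):
        q=np.linalg.lstsq(A[w],pl[w,2],rcond=None)[0]; w=abs(A@q-pl[:,2])<.004
    print(" plane",q,"slope",np.degrees(np.arctan(np.hypot(*q[:2]))),"az",np.degrees(np.arctan2(q[1],q[0])),w.sum())
    r=cv2.minAreaRect(pl[w][:,:2].astype(np.float32)); print(" plate",r)
    red=k[s&(rgb[:,0]>120)&(rgb[:,1]<80)&(rgb[:,2]<80)]
    print(" red",cv2.minAreaRect(red[:,:2].astype(np.float32)),red.min(0),red.max(0))
    ft=k[s&(k[:,2]<.013)&(k[:,2]>.003)&bright]; print(" foot",cv2.minAreaRect(ft[:,:2].astype(np.float32)))
im=np.load("top.npz")["im"][140:240,310:410]
cv2.imwrite("pics/crop.png",cv2.cvtColor(cv2.resize(im,(600,600),interpolation=cv2.INTER_CUBIC),cv2.COLOR_RGB2BGR))
E
```

```text
top tester top ((0.5104480981826782, -0.25696638226509094), (0.13982383906841278, 0.060851238667964935), 20.09611701965332) 0.02863807166607335
 plane [ 0.45335471  0.08018967 -0.19076278] slope 24.72096932060884 az 10.030762960184568 1047
 plate ((0.5824254751205444, -0.009332682937383652), (0.1086265817284584, 0.043844468891620636), 10.674787521362305)
 red ((0.5112560987472534, -0.020187800750136375), (0.011135746724903584, 0.060436561703681946), 10.14785385131836) [ 0.50241227 -0.0493156   0.00874885] [0.52178038 0.01029752 0.05726333]
 foot ((0.5732612013816833, -0.008146360516548157), (0.1615787148475647, 0.11757081001996994), 1.63905930519104)
side tester top ((0.5218441486358643, -0.29432329535484314), (0.14054638147354126, 0.140666663646698), 20.128616333007812) 0.027480301867892742
 plane [ 0.45096155  0.08325166 -0.19035055] slope 24.635322808249825 az 10.45956800531557 612
 plate ((0.5840688347816467, -0.007813878357410431), (0.10062409192323685, 0.04808451980352402), 9.776063919067383)
 red ((0.508344292640686, -0.023225020617246628), (0.009114313870668411, 0.05706484615802765), 13.881773948669434) [ 0.49975436 -0.05094289  0.04008632] [0.51945701 0.00544184 0.05414169]
 foot ((0.5706353783607483, -0.010716542601585388), (0.14878880977630615, 0.10095525532960892), 10.774555206298828)
```

View pics/crop.png

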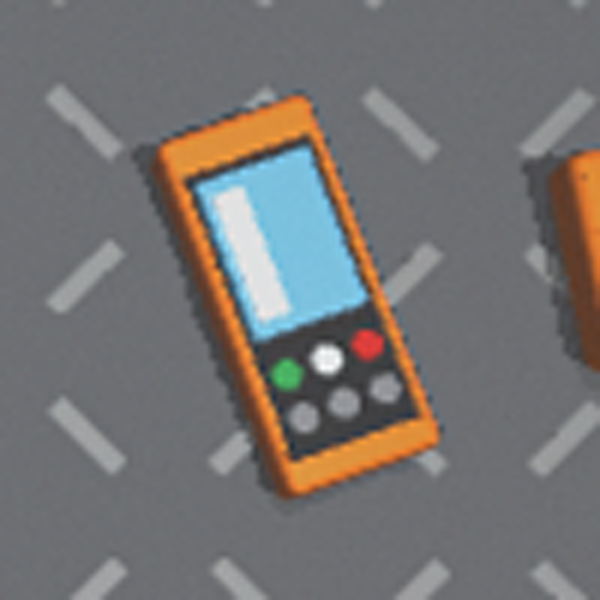

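The crop confirms it: the small orange tester, keypad at the lower right, x axis at azimuth 20.1°, centre (0.510, -0.257). Its length and width match the given 140 x 60. I'll swing over to it, turning the tool by the shorter way for joint 7.

>>> move_arm(slide=[[0.037, -0.042, 0], [0.073, -0.085, 0], [0.11, -0.127, 0], [0.147, -0.17, 0], [0.183, -0.212, 0], [0.22, -0.255, 0], [0.257, -0.297, 0], [0.274, -0.355, 0], [0.29, -0.413, 0], [0.307, -0.472, 0]], dr=[[0, 0, -0.139], [0, 0, -0.278], [0, 0, -0.417], [0, 0, -0.556], [0, 0, -0.695], [0, 0, -0.834], [0, 0, -0.973], [0, 0, -1.112], [0, 0, -1.251], [0, 0, -1.39]], grip=[0, 0, 0, 0, 0, 0, 0, 0, 0, 0])

```text
t: 1.95
tcp_pos: [0.5009, 0.173, 0.2419]
ee_rot: [[0.114, 0.993, 0.001], [0.993, -0.114, 0.001], [0.001, 0.001, -1.0]]
force: [0.4, 0.3, 0.1]
width: 0.087
```

>>> move_arm(slide=[[0.02, -0.056, 0], [0.035, -0.112, 0], [0.045, -0.168, 0], [0.045, -0.224, 0], [0.04, -0.28, 0], [0.03, -0.336, 0], [0.02, -0.39, -0.02], [0.01, -0.43, -0.04], [0.01, -0.43, -0.04], [0.01, -0.43, -0.04]], dr=[[0, 0, -0.139], [0, 0, -0.278], [0, 0, -0.417], [0, 0, -0.556], [0, 0, -0.695], [0, 0, -0.834], [0, 0, -0.973], [0, 0, -1.109], [0, 0, -1.109], [0, 0, -1.109]], grip=[0, 0, 0, 0, 0, 0, 0, 0, 0, 0])

```text
t: 3.2
tcp_pos: [0.511, -0.2546, 0.2017]
ee_rot: [[0.938, 0.346, 0.0], [0.346, -0.938, 0.001], [0.001, -0.0, -1.0]]
force: [-0.9, 0.4, -0.4]
width: 0.0868
```

```bash
python3 - <<'E'
from h import *
s=state(); im,d=capture("wrist"); P=pts("wrist",d,wristT(s))
cv2.imwrite("pics/w1.png",cv2.cvtColor(im,cv2.COLOR_RGB2BGR))
Q=P[(d>0)]; t=Q[(Q[:,2]>.022)&(Q[:,2]<.034)&(np.hypot(Q[:,0]-.51,Q[:,1]+.257)<.1)]
print(cv2.minAreaRect(t[:,:2].astype(np.float32)),np.median(t[:,2]))
print(s["tcp_pos"],s["ee_rot"].round(4),s["joint_pos"].round(2), np.degrees(np.arctan2(s["ee_rot"][1,1],s["ee_rot"][0,1])))
E
```

```text
((0.5120396614074707, -0.255357950925827), (0.13922151923179626, 0.060082729905843735), 20.247121810913086) 0.02759760218226187
[ 0.51099018 -0.25463042  0.20166055] [[ 9.383e-01  3.459e-01  4.000e-04]
 [ 3.459e-01 -9.383e-01  6.000e-04]
 [ 6.000e-04 -4.000e-04 -1.000e+00]] [-0.2   0.41  0.77  1.86 -0.34  1.   -0.5 ] -69.76358058129776
```

View pics/w1.png

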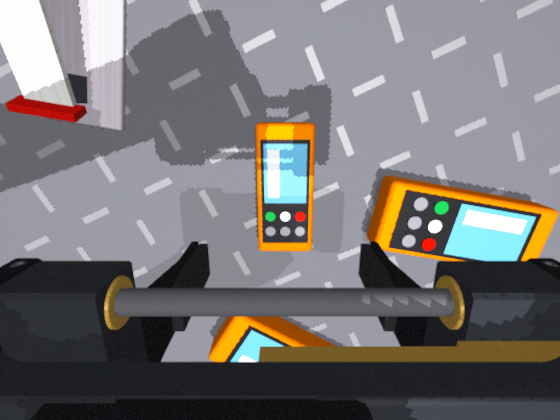

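Wrist image: the tester is centred at (285,187) between the jaws and square to them, and the neighbour at (375,225) is clear of the fingers. Descending and gripping.

>>> move_arm(slide=[[0.001, -0.001, -0.05], [0.001, -0.001, -0.1], [0.001, -0.001, -0.14], [0.001, -0.001, -0.165], [0.001, -0.001, -0.179], [0.001, -0.001, -0.179], [0.001, -0.001, -0.179], [0.001, -0.001, -0.179], [0.001, -0.001, -0.179], [0.001, -0.001, -0.179]], dr=[[0, 0, 0], [0, 0, 0], [0, 0, 0], [0, 0, 0], [0, 0, 0], [0, 0, 0], [0, 0, 0], [0, 0, 0], [0, 0, 0], [0, 0, 0]], grip=[0, 0, 0, 0, 0, 0, 0.5, 1, 1, 1])

```text
t: 4.5
tcp_pos: [0.5117, -0.2562, 0.023]
ee_rot: [[0.939, 0.345, 0.001], [0.345, -0.939, 0.0], [0.001, -0.0, -1.0]]
force: [0.9, 0.2, 3.5]
width: 0.06
```

>>> move_arm(slide=[[0, 0, 0], [0, 0, 0], [0, 0, 0.01], [0, 0, 0.03], [0, 0, 0.07], [0, 0, 0.12], [0, 0, 0.15], [0, 0, 0.18], [0, 0, 0.18], [0, 0, 0.18]], dr=[[0, 0, 0], [0, 0, 0], [0, 0, 0], [0, 0, 0], [0, 0, 0], [0, 0, 0], [0, 0, 0], [0, 0, 0], [0, 0, 0], [0, 0, 0]], grip=[1, 1, 1, 1, 1, 1, 1, 1, 1, 1])

```text
t: 5.75
tcp_pos: [0.5108, -0.2558, 0.202]
ee_rot: [[0.939, 0.345, -0.001], [0.345, -0.939, 0.001], [-0.001, -0.001, -1.0]]
force: [-0.5, 0.2, -3.7]
width: 0.0597
```

Held at 59.7 mm width. Now refining the stand pose from the saved views plus a wrist view.

```bash
cat > cr.py <<'E'
from h import *
from scipy.optimize import least_squares
def Rc(az,sl=np.radians(25)):
    c,s=np.cos(az),np.sin(az);C,S=np.cos(sl),np.sin(sl)
    x=np.array([c*C,s*C,S]);y=np.array([-s,c,0]);return np.c_[x,y,np.cross(x,y)]
def fit(P,im,tag):
    k=P.reshape(-1,3); rgb=im.astype(int).reshape(-1,3)
    o=np.array([.518,-.019,.042]); az=np.radians(10.2)
    for it in range(4):
        L=(k-o)@Rc(az)
        br=(rgb.min(1)>110)
        p=L[br&(abs(L[:,2])<.006)&(abs(L[:,1])<.04)&(L[:,0]>.002)&(L[:,0]<.14)]
        xs,mid,wd=[],[],[]
        for x0 in np.arange(.02,.11,.006):
            q=p[(p[:,0]>=x0)&(p[:,0]<x0+.006)]
            if len(q)>15: xs.append(x0+.003);mid.append((q[:,1].min()+q[:,1].max())/2);wd.append(np.ptp(q[:,1]))
        sl,ic=np.polyfit(xs,mid,1) if len(xs)>3 else (0,0)
        red=(rgb[:,0]>110)&(rgb[:,1]<90)&(rgb[:,2]<90)
        r=L[red&(L[:,2]>.009)&(L[:,2]<.020)&(abs(L[:,1])<.05)&(abs(L[:,0])<.03)]
        az2=az+sl*np.cos(np.radians(25)) 
        if it==3: break
        o=o+Rc(az)@np.array([0,ic,0]); az=az2 if abs(sl)<.1 else az
    print(tag,"o",o.round(4),"az",np.degrees(az).round(2),"ic",round(ic,4),"width",np.round(np.median(wd),4) if wd else None,"plate z",np.median(p[:,2]).round(4),"plate x end",np.percentile(p[:,0],[.5,99.5]).round(4))
    if len(r): print("   lip x",np.percentile(r[:,0],[3,50,97]).round(4),"y",np.percentile(r[:,1],[1,99]).round(4),"ztop",np.percentile(r[:,2],[50,95]).round(4),len(r))
    if len(r)>20: 
        a=cv2.fitLine(r[:,:2].astype(np.float32),cv2.DIST_L2,0,.01,.01).ravel(); print("   lip dir deg off y",np.degrees(np.arctan2(-a[0]*np.sign(a[1]),abs(a[1]))).round(2))
E
python3 - <<'E'
from cr import *
for n in ["top","side"]:
    z=np.load(n+".npz"); fit(z["P"],z["im"],n)
R=Rc(np.radians(10.2)); o=np.array([.5175,-.019,.042])
for h in (.15,.0): print("hover",(o+R@np.array([.070,0,.023+h])).round(4))
E
```

```text
top o [ 0.5185 -0.0215  0.042 ] az 10.78 ic 0.0 width 0.0431 plate z 0.0001 plate x end [0.0029 0.1301]
   lip x [-0.0069 -0.0028  0.0007] y [-0.0268  0.0296] ztop [0.0139 0.0167] 99
   lip dir deg off y -0.2
side o [ 0.5182 -0.0203  0.042 ] az 10.49 ic 0.0 width 0.0446 plate z -0.0008 plate x end [0.003  0.1273]
   lip x [-0.0091 -0.006  -0.0027] y [-0.0286  0.0275] ztop [0.0133 0.0152] 56
   lip dir deg off y -0.28
hover [ 0.508  -0.0207  0.2284]
hover [ 0.5704 -0.0095  0.0924]
```

```bash
cat > tgt.py <<'E'
from cr import *
from scipy.spatial.transform import Rotation as Ro
def tgt(L,o=(.518,-.021,.042),az=10.5):
    s=state();R=Rc(np.radians(az));T=R@np.diag([1,-1,-1])
    print("slide",(np.array(o)+R@np.array(L)-s["tcp_pos"]).round(4),"dr",Ro.from_matrix(T@s["ee_rot"].T).as_rotvec().round(4), "tcp local",((s["tcp_pos"]-np.array(o))@R).round(4))
E
python3 -c "
from tgt import *
tgt((.080,0,.143));print(state()['joint_pos'].round(2))"
```

```text
slide [0.0191 0.237  0.0035] dr [ 0.1146 -0.4223 -0.1661] tcp local [ 0.0224 -0.2295  0.166 ]
[-0.2   0.42  0.78  1.86 -0.35  1.   -0.49]
```

>>> move_arm(slide=[[0.002, 0.03, 0.01], [0.005, 0.07, 0.02], [0.009, 0.11, 0.02], [0.012, 0.15, 0.02], [0.015, 0.19, 0.015], [0.017, 0.22, 0.008], [0.019, 0.237, 0.0035], [0.019, 0.237, 0.0035], [0.019, 0.237, 0.0035]], dr=[[0.016, -0.06, -0.024], [0.033, -0.12, -0.047], [0.049, -0.181, -0.071], [0.065, -0.241, -0.095], [0.082, -0.302, -0.119], [0.098, -0.362, -0.142], [0.1146, -0.4223, -0.1661], [0.1146, -0.4223, -0.1661], [0.1146, -0.4223, -0.1661]], grip=[1, 1, 1, 1, 1, 1, 1, 1, 1])

```text
t: 6.88
tcp_pos: [0.5306, -0.0203, 0.2059]
ee_rot: [[0.891, 0.181, 0.416], [0.165, -0.984, 0.075], [0.422, 0.002, -0.907]]
force: [-0.2, -0.3, -1.7]
width: 0.06
```

```bash
python3 - <<'E'
from tgt import *
tgt((.080,0,.143)); s=state(); print(s["joint_pos"].round(2),s["t"],s["width"])
a,d=capture("wrist"); P=pts("wrist",d,wristT(s)); P[d<=0]=9; np.savez("w2.npz",P=P,im=a)
try: fit(P,a,"wrist")
except Exception as e: print(e)
b,_=capture("side")
cv2.imwrite("pics/ws2.png",cv2.cvtColor(np.hstack([a[:, :400],b[:,200:]])[:, :760],cv2.COLOR_RGB2BGR))
E
```

```text
slide [-0.0007  0.0015 -0.0005] dr [ 0.002  -0.0001  0.0014] tcp local [ 0.0806 -0.0016  0.1433]
[-0.66  0.12  0.72  2.23 -0.42  0.43 -1.  ] 6.875 0.06004172086649917
index -1 is out of bounds for axis 0 with size 0
  return _methods._mean(a, axis=axis, dtype=dtype,
  ret = ret.dtype.type(ret / rcount)
```

View pics/ws2.png

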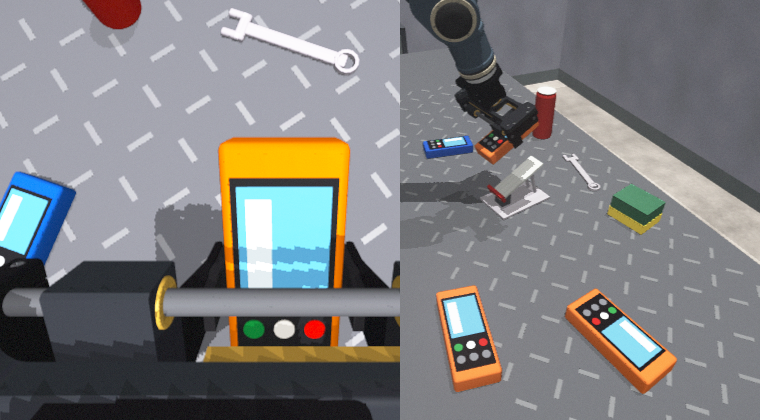

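Left pane: held tester square in the jaws, screen end at (285,140). Right pane: it is over the stand, keypad end toward the lip. Now measuring it in the tool frame.

```bash
python3 - <<'E'
from tgt import *
s=state(); z=np.load("w2.npz"); L=(z["P"].reshape(-1,3)-s["tcp_pos"])@s["ee_rot"]
rgb=z["im"].astype(int).reshape(-1,3)
m=(abs(L[:,2]+.005)<.006)&(abs(L[:,1])<.035)&(L[:,0]>.015)&(L[:,0]<.08)
q=L[m]; A=np.c_[q[:,:2],np.ones(len(q))]; c=np.linalg.lstsq(A,q[:,2],rcond=None)[0]
print(len(q),"plane",c.round(4),"pitch deg",np.degrees(c[0]).round(2),"roll",np.degrees(c[1]).round(2))
f=q[q[:,0]>.035]; print("xmax",np.percentile(f[:,0],99.5).round(4),"y",np.percentile(f[:,1],[.5,99.5]).round(4))
xs=np.arange(.03,.066,.004); ym=[np.mean([q[(abs(q[:,0]-x)<.002),1].min(),q[(abs(q[:,0]-x)<.002),1].max()]) for x in xs]
print("midline slope deg",np.degrees(np.polyfit(xs,ym,1)[0]).round(2))
tgt((.073,-.0,.035))
E
```

```text
14229 plane [ 0.0338  0.0006 -0.0052] pitch deg 1.94 roll 0.03
xmax 0.0688 y [-0.0299  0.0287]
midline slope deg -0.19
slide [ 0.0375  0.0089 -0.1018] dr [0.0018 0.001  0.0022] tcp local [ 0.0812 -0.002   0.1435]
```

```bash
python3 - <<'E'
from tgt import *
s=state(); z=np.load("w2.npz"); P=z["P"].reshape(-1,3); q=P[(abs(P[:,2])<.012)]
A=np.c_[q[:,:2],np.ones(len(q))]; c=np.linalg.lstsq(A,q[:,2],rcond=None)[0]; print("bench",c.round(4),len(q))
L=(P-s["tcp_pos"])@s["ee_rot"]; g=z["im"].astype(int).reshape(-1,3)
m=(abs(L[:,2]+.005)<.006)&(abs(L[:,1])<.035)&(L[:,0]<.08)
for a in np.arange(-.06,.07,.01):
    k=m&(abs(L[:,0]-a)<.005)
    if k.sum()>50: print(a.round(3),np.median(L[k,2]).round(4),k.sum())
E
```

```text
bench [ 0.0008 -0.0011 -0.0012] 118504
-0.04 -0.0041 769
-0.03 -0.0046 1643
-0.02 -0.0043 854
0.0 -0.0043 1935
0.01 -0.0044 2501
0.02 -0.0043 2263
0.03 -0.0043 2437
0.04 -0.0043 2567
0.05 -0.0039 2796
0.06 -0.0033 2885
```

The tester is flat and centred in the grip; the apparent pitch came only from the rounded end edge. Descending along the slope normal to just above the plate.

```bash
python3 -c "
from tgt import *
tgt((.077,0,.033));tgt((.077,0,.0255))"
```

```text
slide [ 0.0419  0.0098 -0.1019] dr [0.0018 0.001  0.0022] tcp local [ 0.0812 -0.002   0.1435]
slide [ 0.045   0.0103 -0.1087] dr [0.0018 0.001  0.0022] tcp local [ 0.0812 -0.002   0.1435]
```

>>> move_arm(slide=[[0.01, 0.003, -0.025], [0.021, 0.006, -0.05], [0.03, 0.008, -0.075], [0.037, 0.009, -0.09], [0.042, 0.01, -0.102], [0.042, 0.01, -0.102], [0.042, 0.01, -0.102]], dr=[[0.002, 0.001, 0.002], [0.002, 0.001, 0.002], [0.002, 0.001, 0.002], [0.002, 0.001, 0.002], [0.002, 0.001, 0.002], [0.002, 0.001, 0.002], [0.002, 0.001, 0.002]], grip=[1, 1, 1, 1, 1, 1, 1])

```text
t: 7.85
tcp_pos: [0.5729, -0.0101, 0.1045]
ee_rot: [[0.891, 0.183, 0.416], [0.165, -0.983, 0.078], [0.423, -0.001, -0.906]]
force: [-0.6, -0.0, -1.7]
width: 0.0593
```

```bash
cat > look.py <<'E'
from tgt import *
import sys
s=state(); R=Rc(np.radians(10.5)); print("F local",(s["force"]@R).round(2),"t",s["t"],"w",s["width"].round(4),"q",s["joint_pos"].round(2))
tgt((.0735,0,.0245)); tgt((.069,0,.0235))
b,d=capture("side"); cv2.imwrite("pics/"+sys.argv[1],cv2.cvtColor(cv2.resize(b[110:230,250:390],None,fx=5,fy=5,interpolation=cv2.INTER_CUBIC),cv2.COLOR_RGB2BGR))
E
python3 look.py s3.png
```

```text
Traceback (most recent call last):
  File "look.py", line 3, in <module>
    s=state(); R=Rc(np.radians(10.5)); print("F local",(s["force"]@R).round(2),"t",s["t"],"w",s["width"].round(4),"q",s["joint_pos"].round(2))
                                                                                              ^^^^^^^^^^^^^^^^
AttributeError: 'float' object has no attribute 'round'
```

```bash
sed -i 's/s\["width"\].round(4)/s["width"]/' look.py; python3 look.py s3.png
```

```text
F local [-1.21  0.09 -1.31] t 7.85 w 0.05926630598089669 q [-0.34  0.36  0.38  2.22 -0.96  0.25 -0.5 ]
slide [ 0.0004 -0.0007 -0.0092] dr [-0.0007  0.0006 -0.0005] tcp local [0.0772 0.0007 0.033 ]
slide [-0.0032 -0.0013 -0.012 ] dr [-0.0007  0.0006 -0.0005] tcp local [0.0772 0.0007 0.033 ]
```

View pics/s3.png

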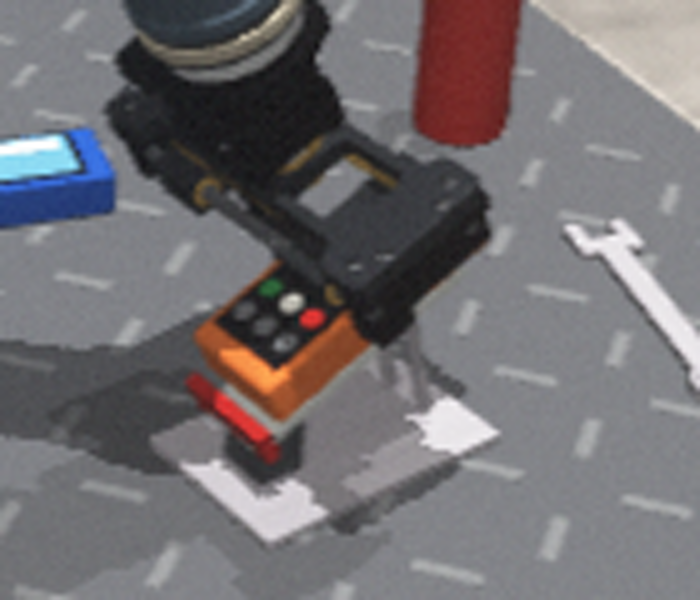

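The tester (keypad end at (250,370)) hovers parallel above the plate, behind the red lip at (235,415). Lowering slowly.

>>> move_arm(slide=[[0.0008, 0, -0.0018], [0.0016, -0.0003, -0.0036], [0.0025, -0.0003, -0.0055], [0.0031, -0.0003, -0.0068], [0.0035, -0.0003, -0.0077], [0.0035, -0.0003, -0.0077]], dr=[[0, 0, 0], [0, 0, 0], [0, 0, 0], [0, 0, 0], [0, 0, 0], [0, 0, 0]], grip=[1, 1, 1, 1, 1, 1])

```text
t: 8.65
tcp_pos: [0.576, -0.0097, 0.0963]
ee_rot: [[0.891, 0.184, 0.415], [0.166, -0.983, 0.079], [0.423, -0.001, -0.906]]
force: [0.2, 0.4, -2.1]
width: 0.06
```

```bash
cat > st.py <<'E'
from tgt import *
s=state(); R=Rc(np.radians(10.5)); print("F local",(s["force"]@R).round(2),"M",(s["ft_torque"]@R).round(2),"t",s["t"],"w",s["width"],"q6",s["joint_pos"][5])
tgt((.069,0,.0235))
E
python3 st.py
```

```text
F local [-0.67  0.32 -2.  ] M [-0.1   0.89  0.03] t 8.65 w 0.05997138374519124 q6 0.23796554048933238
slide [-0.0062 -0.0018 -0.0038] dr [-0.0011 -0.0002 -0.0014] tcp local [0.0764 0.0006 0.0242]
```

>>> move_arm(slide=[[0.0003, -0.0005, -0.0006], [0.0005, -0.0005, -0.001], [0.0006, -0.0005, -0.0014], [0.0006, -0.0005, -0.0014]], dr=[[0, 0, 0], [0, 0, 0], [0, 0, 0], [0, 0, 0]], grip=[1, 1, 1, 1])

```text
t: 9.15
tcp_pos: [0.5766, -0.0101, 0.0949]
ee_rot: [[0.891, 0.184, 0.415], [0.166, -0.983, 0.079], [0.423, -0.001, -0.906]]
force: [-0.2, 0.5, -2.5]
width: 0.0598
```

```bash
python3 st.py
```

```text
F local [-1.11  0.51 -2.19] M [-0.09  0.83 -0.01] t 9.15 w 0.05981928483023233 q6 0.23504055044739353
slide [-0.0069 -0.0013 -0.0025] dr [-0.0011 -0.0001 -0.0015] tcp local [0.0764 0.     0.0228]
```

Still no contact; another 2 mm.

>>> move_arm(slide=[[0.0002, 0, -0.0005], [0.0004, 0.0001, -0.0009], [0.0006, 0.0001, -0.0014], [0.0006, 0.0001, -0.0014]], dr=[[0, 0, 0], [0, 0, 0], [0, 0, 0], [0, 0, 0]], grip=[1, 1, 1, 1])

```text
t: 9.65
tcp_pos: [0.5767, -0.0101, 0.0949]
ee_rot: [[0.89, 0.184, 0.416], [0.166, -0.983, 0.08], [0.424, -0.002, -0.906]]
force: [-11.5, -0.1, 14.7]
width: 0.0597
```

```bash
python3 st.py
```

```text
F local [-4.09  2.   18.09] M [0.12 1.52 0.12] t 9.65 w 0.05967891569998042 q6 0.23352956475623957
slide [-0.007  -0.0013 -0.0024] dr [-0.0025  0.001  -0.0017] tcp local [ 0.0764 -0.      0.0227]
```

Contact at 20 N normal. Backing off 1 mm, then sliding down-slope toward the lip.

>>> move_arm(slide=[[-0.0004, -0.0001, 0.001], [-0.0013, -0.0003, 0.0006], [-0.0022, -0.0004, 0.0002], [-0.0031, -0.0006, -0.0003], [-0.004, -0.0008, -0.0007], [-0.0049, -0.0009, -0.0011], [-0.0054, -0.001, -0.0013], [-0.0054, -0.001, -0.0013]], dr=[[0, 0, 0], [0, 0, 0], [0, 0, 0], [0, 0, 0], [0, 0, 0], [0, 0, 0], [0, 0, 0], [0, 0, 0]], grip=[1, 1, 1, 1, 1, 1, 1, 1])

```text
t: 10.65
tcp_pos: [0.5726, -0.0113, 0.0929]
ee_rot: [[0.89, 0.183, 0.417], [0.166, -0.983, 0.078], [0.424, -0.001, -0.906]]
force: [-0.3, 0.1, 6.6]
width: 0.06
```

```bash
python3 st.py
```

```text
F local [2.54 0.14 6.11] M [ 0.12  0.27 -0.03] t 10.65 w 0.05995312266082728 q6 0.22261955287834476
slide [-0.0029 -0.0002 -0.0004] dr [-0.0009  0.0017 -0.0009] tcp local [ 0.0718 -0.0004  0.0227]
```

>>> move_arm(slide=[[-0.0005, -0.0001, 0], [-0.0009, -0.0001, -0.0002], [-0.0014, -0.0002, -0.0004], [-0.0014, -0.0002, -0.0004]], dr=[[0, 0, 0], [0, 0, 0], [0, 0, 0], [0, 0, 0]], grip=[1, 1, 1, 1])

```text
t: 11.15
tcp_pos: [0.5724, -0.0112, 0.0929]
ee_rot: [[0.889, 0.184, 0.418], [0.166, -0.983, 0.078], [0.426, 0.0, -0.905]]
force: [6.5, 2.0, 2.1]
width: 0.0599
```

```bash
python3 st.py
```

```text
F local [ 6.97  0.76 -0.98] M [ 0.01 -0.68  0.17] t 11.15 w 0.05990992384179974 q6 0.21943310161507837
slide [-0.0026 -0.0002 -0.0004] dr [-0.0003  0.0034 -0.0016] tcp local [ 0.0716 -0.0002  0.0228]
```

Fx rose to 7 N with no more motion and almost no normal load, so the lip is reached. Seating it down slightly, then releasing.

>>> move_arm(slide=[[0.0003, 0, -0.0003], [0.0003, 0, -0.0003], [0.0003, 0, -0.0003], [0.0003, 0, -0.0003], [0.0003, 0, -0.0003], [0.0003, 0, -0.0003]], dr=[[0, 0, 0], [0, 0, 0], [0, 0, 0], [0, 0, 0], [0, 0, 0], [0, 0, 0]], grip=[1, 1, 0.6, 0.2, 0, 0])

```text
t: 11.9
tcp_pos: [0.5696, -0.0113, 0.0907]
ee_rot: [[0.892, 0.184, 0.413], [0.166, -0.983, 0.079], [0.421, -0.001, -0.907]]
force: [0.1, -0.2, -0.7]
width: 0.0812
```

```bash
python3 look.py s4.png; python3 st.py
```

```text
F local [-0.28 -0.18 -0.69] t 11.9 w 0.08117437272222515 q [-0.27  0.38  0.31  2.23 -1.01  0.22 -0.43]
slide [0.0037 0.0005 0.0046] dr [-0.0011 -0.0022 -0.0014] tcp local [0.0682 0.0001 0.022 ]
slide [ 0.0001 -0.0001  0.0018] dr [-0.0011 -0.0022 -0.0014] tcp local [0.0682 0.0001 0.022 ]
F local [ 0.01 -0.   -0.52] M [0.   0.7  0.04] t 11.95 w 0.08352795199979615 q6 0.22057294273653516
slide [-0.0002 -0.0002  0.0015] dr [-0.0011 -0.0017 -0.0014] tcp local [0.0685 0.0001 0.022 ]
```

View pics/s4.png

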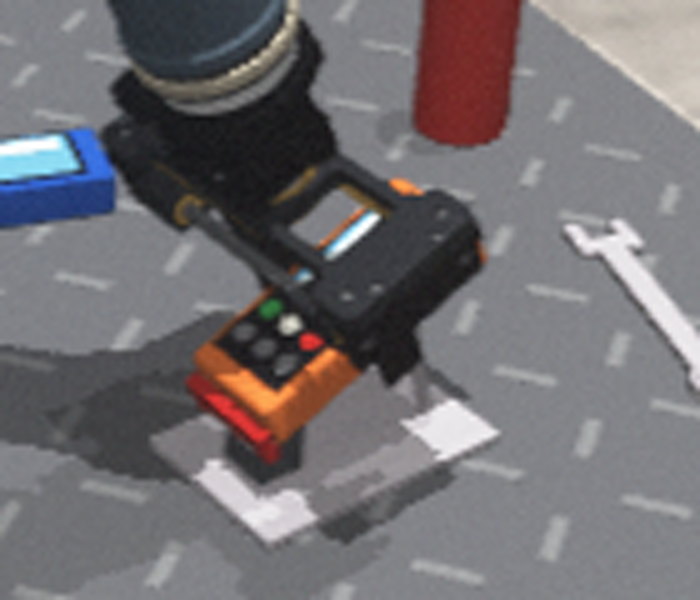

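The keypad end now touches the red lip at (235,420) and lies flat, with the fingers open. Retreating along the slope normal.

>>> move_arm(slide=[[0, 0, 0], [-0.003, -0.0005, 0.006], [-0.01, -0.002, 0.022], [-0.025, -0.005, 0.054], [-0.042, -0.008, 0.091], [-0.06, -0.02, 0.14], [-0.09, -0.07, 0.16], [-0.1, -0.13, 0.16], [-0.1, -0.19, 0.16], [-0.1, -0.24, 0.16]], dr=[[0, 0, 0], [0, 0, 0], [0, 0, 0], [0, 0, 0], [0, 0, 0], [0, 0, 0], [0, 0, 0], [0, 0, 0], [0, 0, 0], [0, 0, 0]], grip=[0, 0, 0, 0, 0, 0, 0, 0, 0, 0])

```text
t: 13.2
tcp_pos: [0.4688, -0.2214, 0.2503]
ee_rot: [[0.895, 0.183, 0.407], [0.163, -0.983, 0.085], [0.415, -0.009, -0.91]]
force: [0.4, -0.2, 1.0]
width: 0.087
```

```bash
python3 - <<'E'
from tgt import *
o=np.array([.5183,-.021,.042]);R=Rc(np.radians(10.5)); ims=[]
for n in ["top","side"]:
    im,d=capture(n); P=pts(n,d); L=(P-o)@R
    g=im.astype(int); m=(d>0)&(abs(L[...,2]-.028)<.005)&(abs(L[...,1])<.05)&(L[...,0]>-.03)&(L[...,0]<.17)
    q=L[m]; A=np.c_[q[:,:2],np.ones(len(q))]; c=np.linalg.lstsq(A,q[:,2],rcond=None)[0]
    print(n,len(q),cv2.minAreaRect(q[:,:2].astype(np.float32)),"z med",np.median(q[:,2]).round(4),"tilt deg",np.degrees(c[:2]).round(2))
    ims.append(im[60:260,150:400])
    for l in ["spare_center","tester_center"]: print([np.round(r["location"],3) for r in place_of(n,l)])
s=state();print(s["t"],s["joint_pos"].round(2),s["force"])
cv2.imwrite("pics/f5.png",cv2.cvtColor(cv2.resize(np.hstack(ims),None,fx=1.6,fy=1.6,interpolation=cv2.INTER_CUBIC),cv2.COLOR_RGB2BGR))
E
```

```text
top 1912 ((0.07051611691713333, -0.0014935266226530075), (0.13987599313259125, 0.059803787618875504), 0.08114693313837051) z med 0.0286 tilt deg [-0.06  0.27]
[array([0.504, 0.279, 0.017])]
[array([ 0.572, -0.014,  0.085]), array([ 0.54 , -0.45 ,  0.018])]
side 670 ((0.06785101443529129, -0.0006219930946826935), (0.13978241384029388, 0.06136735528707504), 1.0430105924606323) z med 0.0277 tilt deg [0.1  0.44]
[array([0.496, 0.277, 0.013])]
[array([ 0.576, -0.013,  0.088]), array([ 0.536, -0.451,  0.016]), array([ 0.302, -0.335,  0.019])]
13.5 [-0.61  0.12  1.24  2.15 -0.65  0.75 -0.34] [ 0.45824857  0.65527841 -0.39911418]
```

View pics/f5.png

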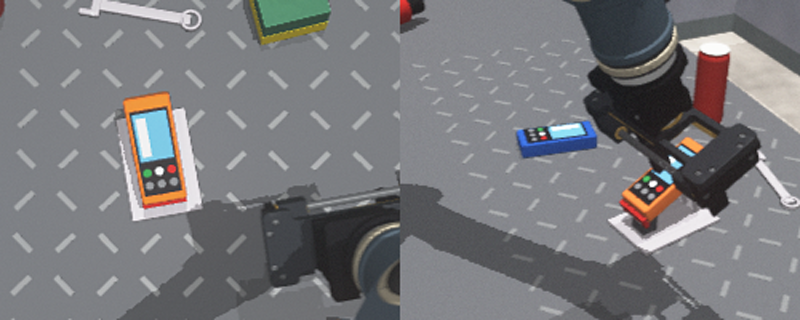

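```bash
python3 -c "
from workcell import *
print(finish_job())"
```

```text
the job is handed in; nothing more can be done
None
```

The small orange tester (the 140 x 60 one of three orange look-alikes) is on the stand. It lies on its back with the screen outward and the keypad end against the red lip. I released it, backed the gripper clear and handed the job in at about 13.5 s.

| Last check (stand frame) | Top camera | Side camera | Seated target |
|---|---|---|---|
| Centre along slope | 70.5 mm | 67.9 mm | 70 mm |
| Centre across | -1.5 mm | -0.6 mm | 0 mm |
| Top-face height | 28.6 mm | 27.7 mm | 28 mm |
| Squareness error | 0.1° | 1.0° | 0° |
| Largest tilt from the slope | 0.3° | 0.4° | 0° |

- **Disagreement:** The side camera's 1.0° and 67.9 mm differ from the top view. In that view the gripper hid part of the tester, so I trusted the top one.
- **Contact forces:** Setting down touched the plate at about 20 N at the wrist. The slide to the lip ended at about 7 N.
- **Blue tester:** I never touched it, and its reading was unchanged within the detector's error.

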